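# Clamp a sensor coupon in the ratchet bonding press

### The job

Raise the bonding press's foot (it has a black lifting knob) click by click, leaving the release lever alone, until the pawl holds it clear of the sensor housing's height. Then lay the coupon with the grey sensor housing on the press bed and slide it gently along, housing first, until it is home against the end stop. Only then squeeze the release lever towards the grip blade and lower the foot gently by hand, without letting it drop, so that its full weight rests on the housing; let go and leave the other things on the table where they are.

Things in the scene. Friction and masses are not known exactly. Their poses are not given: they have to be found in the camera images.
- press: Fixed dead-weight bonding press, about 190 x 260 mm and 210 to 280 mm tall. Origin on the table under its toothed post; z up; x points from the foot to the post, y along the bed towards the end stop. The foot's upright axis is at x -95, y 0 mm. A coupon is entered on the bed from the -y end; against the end stop its housing is right under the foot.
- foot_pad (a point): Centre of the underside of the foot, a rubber-faced pad 24 mm across on an upright spindle carried by the rail's arm. The pawl holds it at 4, 14, 24, 34, 44, 54 or 64 mm above the bed (10 mm teeth); top stop at 68 mm. At the start it is at one of the lowest two.
- knob (a point): Centre of the black lifting knob, an upright cylinder 28 mm across and 25 mm tall, 184.5 mm above the foot's underside. From 8 mm below the knob's lower edge is a steel weight disc 48 mm across. It is free from above.
- rail: The sliding rail with its arm, weight, foot and knob, one rigid piece on the toothed post, about 5 N heavy. Lifting takes 3 to 8 N more as the pawl rides over a tooth; let go, it drops back onto the last tooth passed. With the lever squeezed it falls freely. Origin on the post's axis, 35 mm above the foot's underside; moves only along z.
- grip_blade (a point): Middle of the fixed grip blade on top of the rail's arm, 172 mm above the foot's underside and 8 mm to the press's -x of the post's axis: an upright aluminium plate 8 mm thick along the press's x, 26 mm wide along y, from 25 mm below this point (the arm) to 20 mm above it. Moves with the rail.
- lever_blade (a point): Middle of the release lever's upper blade, an upright steel plate 6 mm thick along the press's x, 18 mm wide along y, from far below to 18 mm above this point. When free it stands level with grip_blade and 35 mm from it towards the press's +x (42 mm over both outer faces). Moves with the rail.
- lever: The release lever with its pawl, one rocker; origin on its pivot 72 mm below and 10 mm to -x of lever_blade. Squeezing its blade towards the grip blade (2 to 4 N at the blade) draws the pawl from the teeth: free after 5 to 7 mm, stop after 11 mm, with about 31 mm left over both outer faces. It springs back when let go and rocks by itself as teeth click past.
- coupon: Loose aluminium bar, about 0.2 kg, on the rubber mat (mat top 3 mm above the table): 40 mm wide (x), 190 mm long (y), 10 mm thick; origin at the centre of its underside. The sensor housing, a grey block 26 x 30 mm, stands on its +y end, centred 73 mm from the origin and 22 mm from the bar's end; its top is 26 mm above the bar's underside.
- sensor_top (a point): Centre of the top of the sensor housing.
- spare: Bystander: plain bare bar 30 x 140 x 8 mm on the mat, origin under its centre.
- drivers: Bystander: round screwdriver stand, 110 mm across, 185 mm tall, origin under its centre.
- caliper: Bystander: caliper 230 mm long lying flat, origin under the middle of its beam.
- dish: Bystander: shallow glass dish 90 mm across, origin under its centre.
- bed_end (a point): Middle of the top edge of the bed's open end, 180 mm to the press's -y side of the foot's axis. The bed is a flat steel strip, 56 mm wide, top 20 mm above the table, running from here along the press's +y past the foot.
- end_stop (a point): Foot of the end stop's face, on the bed's centre line, 22 mm past the foot's axis (press +y); the stop is 10 mm high. Before it two side guides, 8 mm high and 43 mm apart, flank the bed from 62 mm before this point, with flared mouths that begin 83 mm before it (60 mm apart).
- solvent: Bystander: white bottle 56 mm across, 130 mm tall, origin under its centre.
Mind the look-alikes: they are no part of the job. There is more than one size of the coupon; the one meant has the size given above.

How it is judged (in metres and radians):
On the way, in this order (a step that is already met when the one before it is completed fails the run):
1. the foot is raised above the height of the housing (foot more than 28 mm above the bed) and the pawl alone holds it, fingers touching nothing (z of foot_pad in the frame of press above 0.048 m and contact force between the fingers and anything else below 0.3 N), for 0.3 s.
2. the coupon lies flat on the bed with its housing under the raised foot (centres within 4 mm) (horizontal distance between sensor_top and foot_pad below 0.004 m and z of coupon in the frame of press between 0.018 and 0.023 m and angle between coupon's own z axis and vertical below 0.04 rad and z of foot_pad in the frame of press above 0.048 m and contact force between rail and coupon below 0.3 N), for 0.2 s.
3. the foot rests on the housing (contact force between rail and coupon above 2.5 N), for 0.2 s.
At the end, for the whole second after the job is handed in: The coupon lies flat on the bed with its housing's centre within 5 mm of the foot's axis, the foot rests on the housing with more than 3 N (its weight, not caught on a tooth; its underside 23.5 to 28.5 mm above the bed), everything is at rest and let go (contact force between rail and coupon above 3 N and horizontal distance between sensor_top and foot_pad below 0.005 m and z of coupon in the frame of press below 0.023 m and angle between coupon's own z axis and vertical below 0.04 rad and z of foot_pad in the frame of press between 0.0435 and 0.0485 m and linear speed of each of coupon, rail below 0.01 m/s); the robot touches nothing.
It fails at once if the fingers touch the release lever (over 1 N) before the housing is under the foot (centres over 10 mm apart) (contact force between the fingers and lever above 1 N and horizontal distance between sensor_top and foot_pad above 0.01 m).
It fails at once if the foot is pressed hard onto the coupon (over 15 N) (contact force between rail and coupon above 15 N).
It fails at once if the foot drops onto the housing instead of being lowered (faster than 0.15 m/s less than 14 mm above it) (horizontal distance between sensor_top and foot_pad below 0.01 m and z of foot_pad in the frame of press below 0.06 m and linear speed of rail above 0.15 m/s).
It fails at once if the coupon is set down hard on the press or rammed against it (over 30 N, before the foot bears on it) (contact force between coupon and press above 30 N and contact force between rail and coupon below 0.3 N).
It fails at once if a bystander is moved more than 20 mm (distance of any of spare, drivers, caliper, dish, solvent from where it was at the start of the episode above 0.02 m).
It also fails if it takes over 72 s, if anything falls off the work surface, if the arm or the gripper's body presses on something with over 40 N, if the wrist force passes 120 N, or if a joint passes its speed limit or range.

### The arm

A 6-joint arm with a two-finger parallel gripper is mounted at the origin on the work surface. World frame = base frame: x ahead of the robot, y to its left, z up, the work surface at z = 0. Lengths are in mm, angles in degrees, forces in N, time in s.
With the tool pointing down it reaches from about 300 to 850 mm from the base axis. Payload 4.2 kg.
Tool frame: the origin (TCP) lies between the finger pads; the fingertips stand 22 mm ahead of it and the grasp point (between the pads) lies 3 mm ahead of it (env.finger_overhang is the distance from the TCP to the fingertips, in mm); z points along the fingers, y is the line along which they close (so a half turn about z gives the same grasp; the last joint's range is limited). The gripper opens to 91 mm and grips with 3 to 60 N. Pads are 32 mm wide; open, the fingers measure 118 mm over their backs; the gripper's body (76 mm by 178 mm) begins 60 mm behind the grasp point.
Start: joints at [71.219, 18.312, 89.639, -0, 72.044, -1.146], TCP at [174.205, 547.99, 235.976] pointing down, gripper open.
Joint ranges: [-177.97, 177.97], [-48.28, 115.42], [12.27, 149.76], [-77.06, 257.06], [2.81, 150.46], [-146.56, 146.56]. Speed limits (degrees/s): [147.25, 147.25, 180, 180, 180, 180].

### API

Orientations are given as [roll, pitch, yaw] about the fixed x, y, z axes, in that order (R = Rz(yaw) Ry(pitch) Rx(roll)).
In Python, from workcell import state, cams, ticket, look_for, outline_of, env gives the robot as it stands.
- The arm moves only by the tool servo_tool, never from a script. Its argument "steps" is a list of rows, each a list of 3 entries, a list of its own where there are three numbers: the closure in counts, from 0 (fully open) to 255 (shut), then the shift along the tool's x, y, z in mm, then the turn, a rotation vector about the tool's x, y, z in rad. A call has exactly 10 rows; each row shifts and turns the commanded pose from where the row before left it, along the tool's axes as they then stand; what a row does not reach is not made up. A row lasts 1/10 s, in which the tool goes at most 50 mm and 8.59 degrees, less where a joint would pass 70% of its speed; a pose out of reach is approached as far as the arm can. A call with a gripper value outside its range is refused whole. The fingers move at their own pace and stop on an object; "squeeze" is the grip in N (left out, the last holds). Time passes only in rows, so rows that do not move let the fingers close, or fill a call up. It gives the time, the measured TCP pose, the force, the opening and the grip force at its end, in the units of the state.
- state(): the state, without advancing time (a new reading comes with each control period).
- cams.grab_frame(name): name is "side" or "top"; returns a dict with "color" (400x640x3 uint8, red, green, blue), "z_map" (400x640 float32, mm along the optical axis (not along the pixel's ray), 0 where there is no reading), "fovy" (degrees; the focal length in pixels is half the picture's height over the tangent of half this angle, whatever the lens; pixels are square), "cx", "cy" (the principal point, pixels), "k1" (the pictures are not rectified: a ray, as slopes to the right and down, at radius r is drawn at 1 + k1 r^2 times it, then the intrinsics apply), "eye" and "rotation" of the camera in the world. Camera axes: x right, y up, looking along -z (the intrinsics and any distortion apply to the point x, -y, -z); pixel columns grow to the right and rows downward; lengths in mm; the calibration is good to about 2 mm. A picture is of the moment at which its call begins.
- ticket.job_done(): hands the job in; it is judged then, once.
Trained networks look in a picture, given as the dict that the camera call returned (one of the last four; its "shot" number tells which), for a name from the list of things; names that differ only in an ending like _2 or _b are one class to them, and where a whole thing is asked for, a point or a joint stands for the part that bears it (a point fixed in the world has none). Each returns a list of dicts, best first, with "confidence" (0 to 1); they miss things now and then, are a little off and sometimes report something else, mostly with a low value. They report only what shows in the picture. A call takes as long as a camera call. They do not tell look-alikes from the thing itself.
- look_for(picture, thing): "at" ([column, row] in pixels, amid what is visible of it).
- outline_of(picture, thing): "pixels" (400x640 bool, what is visible of it) and "at" ([column, row] in pixels, amid what is visible of it).
The state is a dict: "time_s": time; "qpos": joint angles; "qvel": joint speeds; "effort": joint torques, N m; "ee_pos": TCP position; "ee_rot": TCP orientation; "force": force on the tool from outside, world axes, zero at the start; "torque": the same for the moment, N m; "gripper_width": finger opening in mm; "gripper_force": force on a finger pad.
Only numpy, scipy, OpenCV 4.12 (cv2) and the standard library are available. Lean on these libraries where they do the work, as an engineer would, in place of code of your own. Each camera call takes 0.05 s, during which the arm holds its last target. There are 200 camera calls.

## Working session

There is one attempt and no reset: what is moved stays moved. The work goes in short steps, Python scripts to look and compute and a tool call to move; the robot and the scene stay as the last step left them, time stands still between calls to the robot, and variables do not carry over. Pictures are saved under pics/ and viewed, at most 10 in all, crops included, and the job is handed in when it is done.

Besides the shell and the picture viewer there is one more tool, called after "Request:" as name(argument=value, ...) on one line, values as JSON. servo_tool: Moves the arm, as the interface text tells. Its arguments: {"type":"object","properties":{"steps":{"type":"array","items":{"type":"array"}},"squeeze":{"type":"number"}},"required":["steps"]}

```bash
ls; mkdir -p pics; cat > h.py <<'E'
import numpy as np, cv2
from workcell import state, cams, ticket, look_for, outline_of, env
def K(f):
    F=200/np.tan(np.radians(f["fovy"])/2); return F
def unproj(f,u,v,z=None):
    u=np.asarray(u,float);v=np.asarray(v,float);F=K(f)
    xd=(u-f["cx"])/F; yd=(v-f["cy"])/F
    x,y=xd.copy(),yd.copy()
    for _ in range(20):
        s=1+f["k1"]*(x*x+y*y); x=xd/s;y=yd/s
    if z is None: z=f["z_map"][v.astype(int),u.astype(int)]
    p=np.stack([x*z,-y*z,-z*np.ones_like(x)],-1)
    return p@np.array(f["rotation"]).T+np.array(f["eye"])
def onplane(f,u,v,h):
    a=unproj(f,u,v,1.0); e=np.array(f["eye"]); d=a-e
    return e+d*((h-e[2])/d[...,2])[...,None]
def cloud(f):
    v,u=np.mgrid[0:400,0:640]; P=unproj(f,u,v); P[f["z_map"]<=0]=np.nan; return P
def save(f,n): cv2.imwrite("pics/"+n,f["color"][:,:,::-1])
E
python3 - <<'E'
from h import *
print(state()["ee_rot"],state()["gripper_width"],env.finger_overhang)
for n in("side","top"):
    f=cams.grab_frame(n); save(f,n+"0.png"); print(n,f["eye"],f["fovy"],f["k1"],np.array(f["rotation"]).round(2).tolist())
    for t in("press","foot_pad","knob","grip_blade","lever_blade","coupon","sensor_top","spare","drivers","caliper","dish","bed_end","end_stop","solvent"):
        for r in look_for(f,t)[:3]:
            u,v=map(int,r["at"]); u=min(max(u,0),639);v=min(max(v,0),399)
            print(t,round(r["confidence"],2),(u,v),unproj(f,u,v).round())
E
```

```text
pics
[-1.79898230e+02 -1.94236794e-03  1.62362160e+02] 91.32466576441352 22.0
side [ 228.30537915  905.72029626 1128.88354703] 48.063102556907644 -0.04913383946795134 [45.71, 0.01, -164.53]
press 0.58 (260, 233) [205998. 206675. 206898.]
knob 0.61 (261, 233) [207404. 208082. 208305.]
grip_blade 0.65 (273, 258) [231301. 231979. 232202.]
lever_blade 0.2 (222, 364) [169066. 169744. 169967.]
coupon 0.86 (391, 222) [268730. 269407. 269630.]
coupon 0.8 (318, 193) [273713. 274390. 274613.]
coupon 0.66 (350, 256) [244068. 244746. 244969.]
sensor_top 0.86 (317, 197) [269940. 270617. 270841.]
sensor_top 0.65 (386, 227) [266330. 267007. 267230.]
sensor_top 0.6 (353, 254) [245394. 246072. 246295.]
spare 0.64 (297, 172) [284218. 284895. 285118.]
drivers 0.83 (224, 363) [169976. 170654. 170877.]
caliper 0.75 (316, 346) [200008. 200686. 200909.]
dish 0.62 (354, 144) [316174. 316851. 317075.]
dish 0.34 (221, 362) [166906. 167584. 167807.]
bed_end 0.57 (273, 255) [230775. 231452. 231675.]
end_stop 0.91 (272, 253) [232222. 232899. 233122.]
solvent 0.68 (204, 317) [182183. 182861. 183084.]
top [ 268.53
[... 541 characters left out ...]
]
coupon 0.89 (357, 276) [108889. 108543. 109834.]
coupon 0.74 (299, 248) [108279. 107933. 109224.]
sensor_top 0.88 (356, 274) [109054. 108708. 109999.]
sensor_top 0.65 (301, 247) [108330. 107983. 109274.]
sensor_top 0.61 (377, 194) [114478. 114132. 115423.]
spare 0.88 (406, 158) [118518. 118171. 119463.]
drivers 0.9 (156, 172) [94697. 94351. 95642.]
caliper 0.63 (194, 240) [103357. 103011. 104302.]
caliper 0.61 (468, 214) [117710. 117364. 118655.]
dish 0.88 (469, 210) [117689. 117342. 118634.]
bed_end 0.65 (403, 156) [118087. 117741. 119032.]
bed_end 0.58 (272, 181) [110736. 110390. 111681.]
end_stop 0.58 (270, 180) [110523. 110177. 111468.]
solvent 0.78 (188, 146) [101261. 100915. 102206.]
```

```bash
sed -i 's/^import numpy.*/&\nfrom scipy.spatial.transform import Rotation as Ro\ndef RR(f): return Ro.from_euler("xyz",f["rotation"],degrees=True).as_matrix()/; s/np.array(f\["rotation"\]).T/RR(f).T/' h.py
python3 - <<'E'
from h import *
for n in("side","top"):
    f=cams.grab_frame(n); 
    P=cloud(f); np.savez("pics/%s.npz"%n,P=P,c=f["color"]); print(n)
    for t in("knob","grip_blade","lever_blade","coupon","sensor_top","spare","drivers","caliper","dish","bed_end","end_stop","solvent"):
        for r in look_for(f,t)[:3]:
            u,v=map(int,r["at"]); print(t,round(r["confidence"],2),(u,v),P[v,u].round())
E
```

```text
side
knob 0.78 (261, 234) [620. 102. 170.]
grip_blade 0.92 (257, 233) [632. 102. 171.]
lever_blade 0.55 (259, 236) [639.  78. 130.]
coupon 0.69 (320, 194) [ 546. -277.   11.]
coupon 0.52 (388, 223) [ 280. -199.    8.]
sensor_top 0.92 (318, 197) [ 547. -254.   16.]
sensor_top 0.9 (349, 254) [380. -29.   6.]
sensor_top 0.52 (386, 227) [ 284. -181.    6.]
spare 0.69 (320, 195) [ 544. -273.   11.]
spare 0.5 (295, 172) [ 674. -376.    9.]
drivers 0.79 (223, 364) [589. 470.  93.]
caliper 0.94 (317, 343) [394. 309.  12.]
dish 0.78 (354, 144) [ 491. -623.    6.]
bed_end 0.94 (269, 255) [628.  48.  11.]
end_stop 0.8 (272, 252) [621.  38.  17.]
solvent 0.63 (204, 319) [693. 363.  87.]
top
knob 0.83 (262, 163) [612.  82. 167.]
knob 0.3 (375, 194) [ 553. -273.   11.]
grip_blade 0.74 (262, 158) [627.  82. 171.]
lever_blade 0.56 (266, 139) [683.  70. 179.]
coupon 0.78 (374, 196) [ 547. -270.    7.]
coupon 0.72 (299, 247) [379. -21.   7.]
coupon 0.68 (355, 275) [ 289. -200.    6.]
sensor_top 0.88 (375, 194) [ 553. -273.   11.]
sensor_top 0.73 (301, 249) [373. -27.   5.]
sensor_top 0.56 (359, 273) [ 295. -213.    3.]
spare 0.73 (402, 156) [ 686. -372.   12.]
drivers 0.65 (154, 173) [593. 416. 141.]
caliper 0.85 (196, 242) [396. 313.  17.]
dish 0.68 (470, 211) [ 493. -592.    7.]
dish 0.24 (191, 149) [687. 325.  91.]
bed_end 0.9 (272, 181) [600.  71.  11.]
end_stop 0.88 (273, 183) [592.  67.  15.]
end_stop 0.23 (191, 149) [687. 325.  91.]
solvent 0.94 (190, 149) [689. 330.  86.]
solvent 0.73 (269, 181) [600.  81.  11.]
solvent 0.57 (261, 162) [614.  85. 171.]
```

View pics/top0.png

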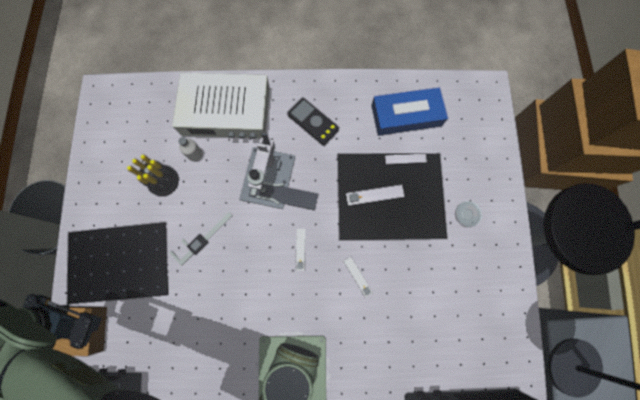

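View pics/side0.png

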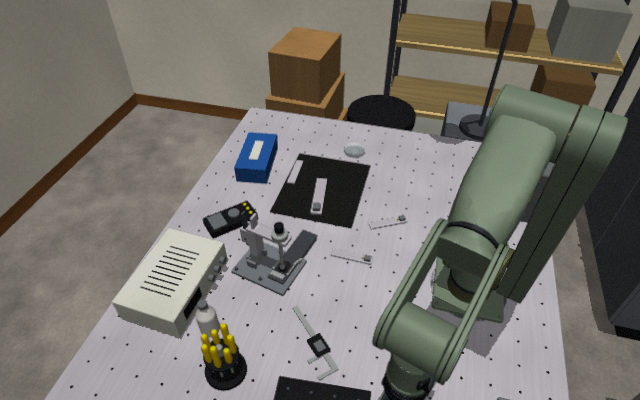

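```bash
python3 - <<'E'
import numpy as np,cv2
t=np.load("pics/top.npz")["c"];s=np.load("pics/side.npz")["c"]
a=cv2.resize(t[120:220,225:425],None,fx=4,fy=4,interpolation=2)[:300]
a=cv2.resize(t[125:220,230:425],(800,390),interpolation=2)
b=cv2.resize(s[170:300,225:335],(340*5//5,210*2),interpolation=2)
cv2.imwrite("pics/c1.png",a[:,:,::-1])
cv2.imwrite("pics/c2.png",cv2.resize(s[180:300,225:385],(800,600),interpolation=2)[:,:,::-1])
from h import *
for n in("top","side"):
    d=np.load(f"pics/{n}.npz");P=d["P"];c=d["c"].astype(int)
    x,y,z=P[...,0],P[...,1],P[...,2]
    g=c.sum(2)
    mx,my=(x>480)&(x<620),(y<-150)&(y>-400)
    m=mx&my&(g>300)
    print(n,m.sum())
    r=[]
    v,u=np.nonzero(m)
    f=cams.grab_frame(n); Q=onplane(f,u,v,13.)[:,:2]
    rect=cv2.minAreaRect(Q.astype(np.float32)); print("coupon",rect, cv2.boxPoints(rect).round())
    # dark housing: greyish inside
    # heights
    print("z coupon", np.nanmedian(z[m]), "tbl",np.nanmedian(z[(x>400)&(x<450)&(y>-150)&(y<-50)]))
    dd=m&(g<380); 
    for zz in (14,): 
        hv,hu=np.nonzero(m&(z>22)); H=P[hv,hu]; print("housing hi",len(hv),np.median(H,0).round(1) if len(hv) else "")
    k=(abs(x-625)<80)&(abs(y-80)<80)
    kk=k&(z>160)&(z<260); print("top parts",kk.sum())
    bl=k&(g<120)&(z>140); 
    if bl.any(): print("knob?",np.median(P[bl],0).round(1),bl.sum(),np.percentile(P[bl],[5,95],axis=0).round(1).tolist())
E
```

```text
top 755
coupon ((548.5882568359375, -258.64617919921875), (45.036468505859375, 220.78883361816406), 8.578919410705566) [[ 510. -153.]
 [ 543. -371.]
 [ 587. -364.]
 [ 554. -146.]]
z coupon 12.61839883193511 tbl -0.2826363450158169
housing hi 74 [ 539.3 -198.    28.7]
top parts 609
knob? [682.3  70.3 157.1] 1 [[682.3, 70.3, 157.1], [682.3, 70.3, 157.1]]
side 366
coupon ((575.4381713867188, -237.1772003173828), (125.67328643798828, 239.47772216796875), 15.542644500732422) [[ 483. -139.]
 [ 547. -369.]
 [ 668. -336.]
 [ 604. -105.]]
z coupon 13.450886870521117 tbl 0.4346709723224649
housing hi 40 [ 539.4 -201.8   29.3]
top parts 718
knob? [572.8  95.3 205.1] 154 [[555.0, 65.7, 159.9], [687.1, 111.0, 223.1]]
```

View pics/c1.png

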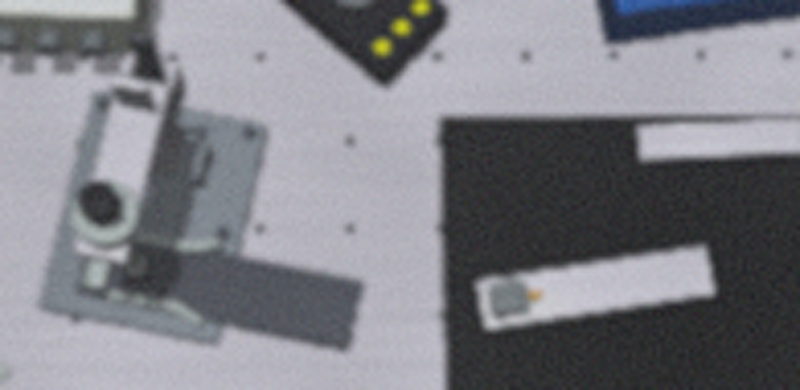

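View pics/c2.png

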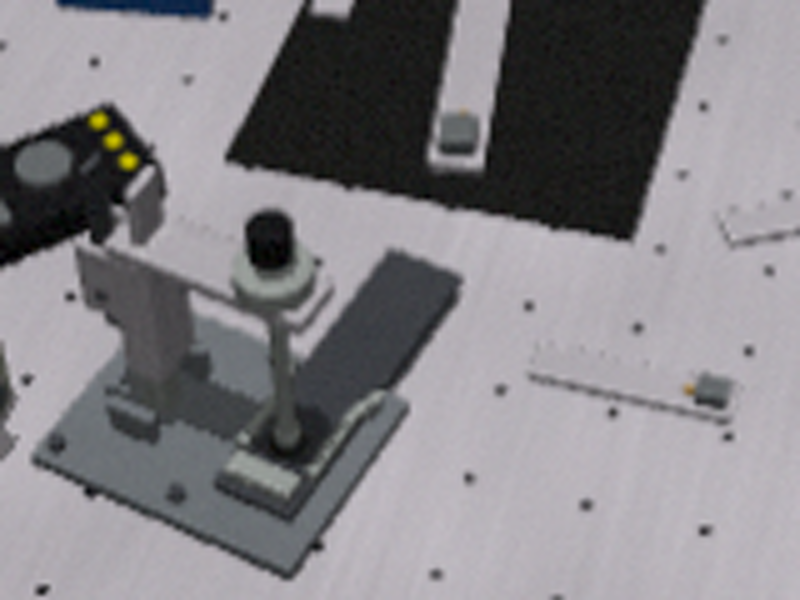

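```bash
python3 - <<'E'
from h import *
for n in("top","side"):
    d=np.load(f"pics/{n}.npz");P=d["P"];c=d["c"].astype(int);g=c.sum(2)
    f=cams.grab_frame(n)
    x,y,z=P[...,0],P[...,1],P[...,2]
    def comp(m,seed):
        k,l,st,ce=cv2.connectedComponentsWithStats(m.astype(np.uint8),connectivity=4)
        i=1+np.argmin(np.hypot(*(ce[1:]-seed).T)+1e4*(st[1:,4]<25)); return l==i
    def rect(m,h):
        v,u=np.nonzero(m); r=cv2.minAreaRect(onplane(f,u,v,h)[:,:2].astype(np.float32))
        ctr=onplane(f,u,v,h)[:,:2]; ev,V=np.linalg.eigh(np.cov(ctr.T)); w=V[:,1]*np.sign(V[1,1])
        print("  rect",np.round(r[0],1),np.round(r[1],1),round(r[2],2),"pca dir",np.degrees(np.arctan2(w[1],w[0])).round(2),"mean",ctr.mean(0).round(1),m.sum())
    print(n)
    reg=(x>490)&(x<610)&(y<-160)&(y>-380)&(z<18)&(g>330)
    sd=(375,196) if n=="top" else (320,190)
    print("coupon bar");rect(comp(reg,sd),13)
    print("housing");rect(comp((x>510)&(x<570)&(y<-175)&(y>-225)&(z>22),(356,198) if n=="top" else (317,207)),29)
    bed=(abs(z-20)<5)&(abs(x-580)<90)&(y>-100)&(y<40)&(g<330)&(g>120)
    print("bed");m=comp(bed,(300,195) if n=="top" else (300,240));rect(m,20)
    bp=P[m];print("   bedz",np.median(bp[:,2]),np.percentile(bp,[1,99],axis=0).round(1).tolist())
    kn=(abs(x-600)<60)&(abs(y-80)<60)&(z>185)
    m=comp(kn&(g<170),(255,174) if n=="top" else (279,227));
    q=P[m];print("knob",np.median(q,0).round(1),q.min(0).round(1),q.max(0).round(1),m.sum())
    q=q[q[:,2]>q[:,2].max()-6]; print("  top",q.mean(0).round(1),(q.min(0)/2+q.max(0)/2).round(1),len(q))
    u,v=(np.array([318.5,314.6]),np.array([193.9,210.3]))
    if n=="top": print("bedend corners",onplane(f,u,v,20).round(1))
    else:
        u=225+np.array([392,462])/5;v=180+np.array([250,278])/5; print("bedend corners",onplane(f,u,v,20).round(1))
    for t in("grip_blade","lever_blade","knob"):
        for r in outline_of(f,t)[:1]:
            mm=r["pixels"]&(z>150); q=P[mm]; print(t,round(r["confidence"],2),np.nanmedian(q,0).round(1),np.nanpercentile(q,[5,95],axis=0).round(1).tolist(),mm.sum())
E
```

```text
top
coupon bar
  rect [ 551.  -272.6] [ 44.  192.5] 8.75 pca dir 99.26 mean [ 551.8 -280.2] 638
housing
  rect [ 539.  -198.7] [25.6 30.4] 11.09 pca dir 102.44 mean [ 539. -199.] 74
bed
  rect [540.6 -15.8] [124.1  56.2] 78.1 pca dir 76.1 mean [539.9 -17.6] 558
   bedz 19.932542068506336 [[505.7, -76.6, 15.4], [576.4, 39.0, 24.6]]
knob [568.3  89.7 222. ] [568.3  89.7 222. ] [568.3  89.7 222. ] 1
  top [568.3  89.7 222. ] [568.3  89.7 222. ] 1
bedend corners [[552.5 -85.   20. ]
 [497.5 -71.8  20. ]]
grip_blade 0.58 [608.3  85.4 173.6] [[542.7, 63.1, 160.3], [683.9, 110.3, 220.8]] 686
lever_blade 0.47 [682.8  69.  185.3] [[681.0, 62.4, 157.1], [684.8, 76.8, 214.4]] 49
side
coupon bar
  rect [ 548.6 -270.3] [ 38.9 191.8] 8.44 pca dir 99.01 mean [ 549.4 -277.5] 299
housing
  rect [ 536.7 -197.1] [24.9 35.8] 15.46 pca dir 101.86 mean [ 537.2 -198.4] 52
bed
  rect [540.1 -13.6] [127.5  59.6] 75.6 pca dir 74.87 mean [539.5 -16.3] 458
   bedz 20.268205724390555 [[504.3, -75.4, 15.7], [577.6, 39.4, 24.5]]
knob [562.4 105.  217.1] [551.2  87.4 187.7] [577.1 112.3 225.3] 90
  top [563.9 101.3 221.9] [563.5 101.1 222.3] 35
bedend corners [[549.8 -79.1  20. ]
 [497.4 -67.1  20. ]]
grip_blade 0.82 [610.6  94.3 174.6] [[543.2, 68.0, 158.7], [683.1, 117.8, 219.8]] 823
lever_blade 0.59 [682.5  74.4 187.4] [[680.5, 63.4, 159.0], [686.6, 80.2, 213.0]] 68
knob 0.57 [610.   94.4 174.4] [[542.6, 68.1, 158.7], [683.3, 117.8, 219.8]] 828
```

```bash
cat >> h.py <<'E'
def plan(tgt,ya,n,vmax=38.,wmax=.149):
    s=state();p=np.array(s["ee_pos"]);R=Ro.from_euler("xyz",s["ee_rot"],degrees=True)
    a=np.radians(ya); G=Ro.from_matrix(np.array([[-np.sin(a),np.cos(a),0],[np.cos(a),np.sin(a),0],[0,0,-1]]).T)
    # tool x=(-sin a.. ) chosen so that y=(cos a,sin a), z down
    y=np.array([np.cos(a),np.sin(a),0]);z=np.array([0,0,-1.]);x=np.cross(y,z);G=Ro.from_matrix(np.array([x,y,z]).T)
    tgt=np.array(tgt,float)
    print("from",p.round(1),"dist",np.linalg.norm(tgt-p).round(1),"turn",(R.inv()*G).as_rotvec().round(3))
    for i in range(n):
        d=tgt-p;L=np.linalg.norm(d);d=d*min(1,vmax/max(L,1e-9)); sh=R.inv().apply(d).round(1)
        w=(R.inv()*G).as_rotvec();l=np.linalg.norm(w);w=(w*min(1,wmax/max(l,1e-9))).round(3)
        print([0,sh.tolist(),w.tolist()]); p=p+R.apply(sh);R=R*Ro.from_rotvec(w)
E
python3 - <<'E'
from h import *
plan((564.5,99.5,290),-13.2,20)
E
```

```text
from [174.2 548.  236. ] dist 597.0 turn [ 0.    -0.     1.493]
[0, [-32.3, -19.7, -3.4], [0.0, -0.0, 0.149]]
[0, [-34.9, -14.7, -3.4], [0.0, -0.0, 0.149]]
[0, [-36.7, -9.3, -3.4], [0.0, -0.0, 0.149]]
[0, [-37.7, -3.8, -3.5], [0.0, -0.0, 0.149]]
[0, [-37.8, 1.9, -3.4], [0.0, -0.0, 0.149]]
[0, [-37.1, 7.5, -3.5], [0.0, -0.0, 0.149]]
[0, [-35.6, 12.9, -3.4], [0.0, -0.0, 0.149]]
[0, [-33.3, 18.0, -3.5], [0.0, -0.0, 0.149]]
[0, [-30.2, 22.8, -3.4], [0.0, -0.0, 0.149]]
[0, [-26.5, 27.0, -3.5], [-0.0, -0.0, 0.149]]
[0, [-22.2, 30.6, -3.4], [-0.0, -0.0, 0.003]]
[0, [-22.1, 30.7, -3.5], [-0.0, -0.0, 0.0]]
[0, [-22.2, 30.7, -3.4], [-0.0, -0.0, 0.0]]
[0, [-22.1, 30.7, -3.5], [-0.0, -0.0, 0.0]]
[0, [-22.2, 30.7, -3.4], [-0.0, -0.0, 0.0]]
[0, [-15.7, 21.7, -2.5], [-0.0, -0.0, 0.0]]
[0, [0.0, -0.0, 0.0], [-0.0, -0.0, 0.0]]
[0, [0.0, -0.0, 0.0], [-0.0, -0.0, 0.0]]
[0, [0.0, -0.0, 0.0], [-0.0, -0.0, 0.0]]
[0, [0.0, -0.0, 0.0], [-0.0, -0.0, 0.0]]
```

Request:
servo_tool(steps=[[0, [-32, -20, -6], [0, 0, 0.149]], [0, [-35, -15, -6], [0, 0, 0.149]], [0, [-37, -9, -6], [0, 0, 0.149]], [0, [-38, -4, -6], [0, 0, 0.149]], [0, [-38, 2, -6], [0, 0, 0.149]], [0, [-37, 7.5, -6], [0, 0, 0.149]], [0, [-36, 13, -6], [0, 0, 0.149]], [0, [-33, 18, -6], [0, 0, 0.149]], [0, [-30, 23, -6], [0, 0, 0.149]], [0, [-26, 27, 0], [0, 0, 0.149]]])

```text
time_s: 4.3
ee_pos: [424.7, 261.3, 291.0]
ee_rot: [179.9, -0.1, 76.6]
force: [0.3, 0.9, 0.3]
gripper_width: 91.1
gripper_force: 0.0
```

```bash
python3 - <<'E'
from h import *
plan((564.5,99.5,290),-13.2,8)
f=cams.grab_frame("top"); P=cloud(f);g=f["color"].astype(int).sum(2)
m=(abs(P[...,0]-600)<60)&(abs(P[...,1]-80)<60)&(P[...,2]>165)
v,u=np.nonzero(m&(P[...,0]<590)); print(u.min(),u.max(),v.min(),v.max())
for lo,hi in((178,195),(210,232)):
    q=P[m&(P[...,2]>lo)&(P[...,2]<hi)&(P[...,0]<600)]; print(lo,len(q),q.mean(0).round(1),((q.min(0)+q.max(0))/2).round(1))
E
```

```text
from [424.7 261.3 291. ] dist 213.9 turn [ 0.002 -0.002 -0.003]
[0, [-22.2, 30.8, 0.2], [0.002, -0.002, -0.003]]
[0, [-22.3, 30.7, 0.2], [-0.0, 0.0, 0.0]]
[0, [-22.3, 30.7, 0.2], [-0.0, 0.0, 0.0]]
[0, [-22.3, 30.8, 0.2], [-0.0, 0.0, 0.0]]
[0, [-22.3, 30.7, 0.1], [-0.0, 0.0, 0.0]]
[0, [-14.2, 19.4, 0.1], [-0.0, 0.0, 0.0]]
[0, [0.0, 0.0, 0.0], [-0.0, 0.0, 0.0]]
[0, [0.0, 0.0, 0.0], [-0.0, 0.0, 0.0]]
248 264 169 186
178 115 [558.9  94.1 187. ] [565.2  97.2 184.8]
210 80 [564.7  95.9 219.9] [565.4  96.6 218.1]
```

Request:
servo_tool(steps=[[0, [-22.5, 31, 0], [0.002, -0.002, -0.003]], [0, [-22.5, 31, 0], [0, 0, 0]], [0, [-22.5, 31, 0], [0, 0, 0]], [0, [-22.5, 31, 0], [0, 0, 0]], [0, [-22.5, 31, 0], [0, 0, 0]], [0, [-15, 20, 0], [0, 0, 0]], [0, [0, 0, 20], [0, 0, 0]], [0, [0, 0, 20], [0, 0, 0]], [0, [0, 0, 15], [0, 0, 0]], [0, [0, 0, 5], [0, 0, 0]]])

```text
time_s: 5.35
ee_pos: [564.6, 99.0, 228.0]
ee_rot: [-179.7, 0.2, 77.2]
force: [-0.1, 0.1, -1.0]
gripper_width: 91.0
gripper_force: 0.0
```

```bash
python3 - <<'E'
from h import *
plan((564.8,98,214),-13.2,2)
f=cams.grab_frame("side"); c=cv2.resize(f["color"][190:290,200:333],(798,600),interpolation=2); cv2.imwrite("pics/k.png",c[:,:,::-1])
E
```

```text
from [564.6  99.  228. ] dist 14.1 turn [-0.005  0.003  0.007]
[0, [-0.8, 0.5, 14.0], [-0.005, 0.003, 0.007]]
[0, [-0.0, 0.0, 0.0], [-0.0, 0.0, -0.0]]
```

View pics/k.png

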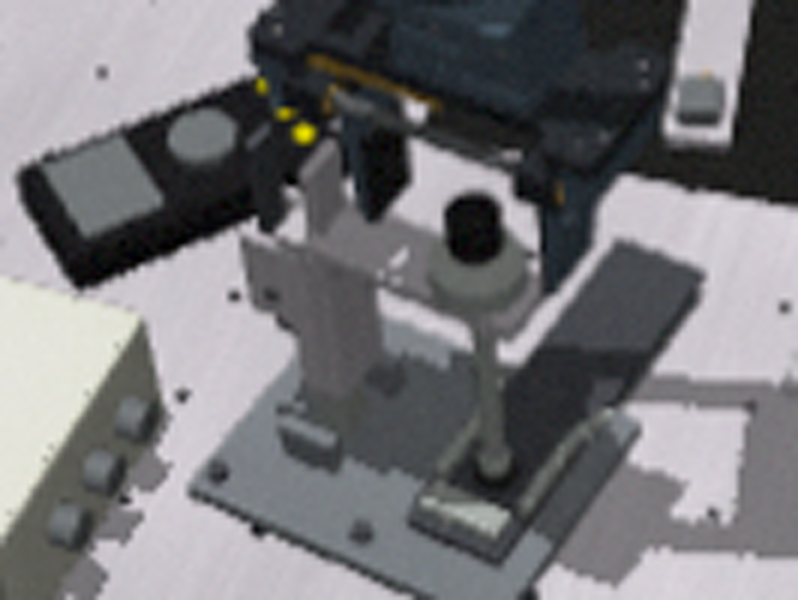

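Request:
servo_tool(steps=[[0, [0, 0, 14], [-0.005, 0.003, 0.007]], [180, [0, 0, 0], [0, 0, 0]], [200, [0, 0, 0], [0, 0, 0]], [200, [0, 0, 0], [0, 0, 0]], [200, [0, 0, 0], [0, 0, 0]], [200, [0, 0, 0], [0, 0, 0]], [200, [0, 0, 0], [0, 0, 0]], [200, [0, 0, 0], [0, 0, 0]], [200, [0, 0, 0], [0, 0, 0]], [200, [0, 0, 0], [0, 0, 0]]], squeeze=30)

```text
time_s: 6.4
ee_pos: [566.5, 98.8, 216.0]
ee_rot: [179.7, -0.1, 76.8]
force: [3.9, -0.1, -1.6]
gripper_width: 27.3
gripper_force: 30.0
```

Request:
servo_tool(steps=[[200, [0, 0, -3.5], [0, 0, 0]], [200, [0, 0, -3.5], [0, 0, 0]], [200, [0, 0, -3.5], [0, 0, 0]], [200, [0, 0, -3.5], [0, 0, 0]], [200, [0, 0, -3.5], [0, 0, 0]], [200, [0, 0, -3.5], [0, 0, 0]], [200, [0, 0, -3.5], [0, 0, 0]], [200, [0, 0, -3.5], [0, 0, 0]], [200, [0, 0, -3.5], [0, 0, 0]], [200, [0, 0, -2.5], [0, 0, 0]]])

```text
time_s: 7.4
ee_pos: [566.5, 98.8, 247.9]
ee_rot: [179.8, -0.0, 76.8]
force: [7.3, -0.6, -13.5]
gripper_width: 27.3
gripper_force: 30.0
```

```bash
python3 - <<'E'
from h import *
f=cams.grab_frame("side"); P=cloud(f)
c=cv2.resize(f["color"][170:290,200:360],(798,600),interpolation=2); cv2.imwrite("pics/k2.png",c[:,:,::-1])
for t in ("lever_blade","grip_blade"):
    for r in outline_of(f,t)[:1]:
        q=P[r["pixels"]];q=q[(q[:,2]>120)&(q[:,0]>640)]; print(t,np.nanmedian(q,0).round(1),np.nanpercentile(q,[2,98],axis=0).round(1).tolist())
print(state()["ee_pos"],state()["force"])
E
```

```text
lever_blade [658.2  89.7 187. ] [[640.6, 64.0, 124.4], [691.7, 99.2, 245.5]]
grip_blade [658.2  89.7 186.9] [[640.6, 64.4, 124.3], [692.9, 99.2, 246.1]]
[566.48574609  98.73326023 248.2237318 ] [ 5.73267616 -0.34559249 -9.0015679 ]
```

View pics/k2.png

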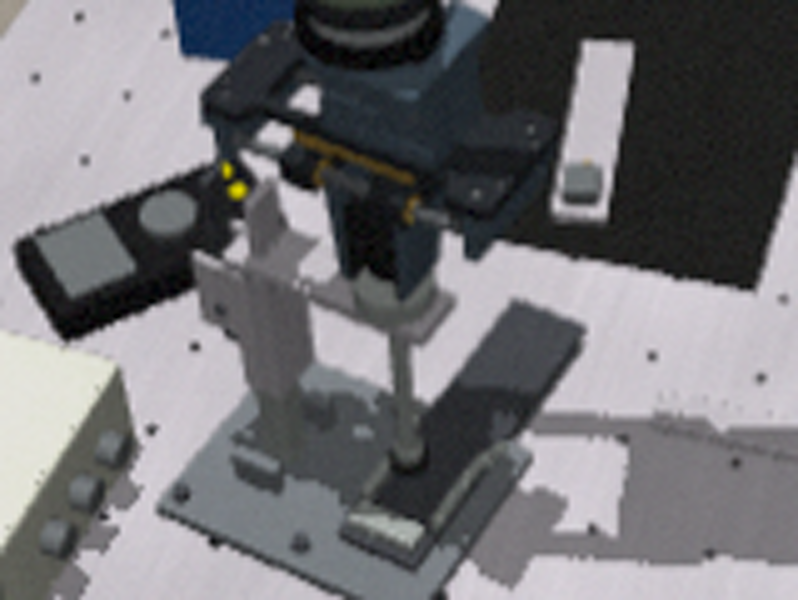

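Request:
servo_tool(steps=[[200, [0, 0, -2], [0, 0, 0]], [200, [0, 0, 0], [0, 0, 0]], [130, [0, 0, 2], [0, 0, 0]], [60, [0, 0, 0], [0, 0, 0]], [0, [0, 0, 0], [0, 0, 0]], [0, [0, 0, 0], [0, 0, 0]], [0, [0, 0, 0], [0, 0, 0]], [0, [0, 0, 0], [0, 0, 0]], [0, [0, 0, -20], [0, 0, 0]], [0, [0, 0, -30], [0, 0, 0]]])

```text
time_s: 8.55
ee_pos: [564.1, 98.8, 298.7]
ee_rot: [-179.9, 0.0, 76.8]
force: [0.1, 0.1, -0.1]
gripper_width: 88.7
gripper_force: 0.0
```

```bash
python3 - <<'E'
from h import *
f=cams.grab_frame("side"); P=cloud(f)
q=P[(abs(P[...,0]-655)<45)&(abs(P[...,1]-75)<30)&(P[...,2]>200)&(P[...,2]<262)]; print(len(q),np.percentile(q[:,2],[50,90,95,99]))
# coupon: origin from bar rect ~ mean of both cams
C=np.array([549.8,-271.5]);d=np.radians(99.0);y=np.array([np.cos(d),np.sin(d)])
print("housing pred",C+73*y)
g=C-67*y; print("grip",g)
plan((g[0],g[1],120),9.0,14)
E
```

```text
274 [210.23159231 242.82087823 245.01213495 247.17486447]
housing pred [ 538.38028405 -199.39875114]
grip [ 560.28110916 -337.67511882]
from [566.8  99.3 305.5] dist 474.8 turn [ 0.011 -0.002 -0.388]
[0, [-34.2, 7.3, 14.8], [0.004, -0.001, -0.149]]
[0, [-34.9, 2.2, 14.8], [0.004, -0.001, -0.149]]
[0, [-34.9, -2.9, 14.8], [0.003, -0.0, -0.09]]
[0, [-34.5, -6.0, 14.8], [-0.0, -0.0, -0.0]]
[0, [-34.5, -6.0, 14.9], [-0.0, -0.0, -0.0]]
[0, [-34.5, -6.0, 14.9], [-0.0, -0.0, -0.0]]
[0, [-34.5, -6.0, 14.8], [-0.0, -0.0, -0.0]]
[0, [-34.5, -6.0, 14.9], [-0.0, -0.0, -0.0]]
[0, [-34.5, -6.0, 14.9], [-0.0, -0.0, -0.0]]
[0, [-34.5, -5.9, 14.8], [-0.0, -0.0, -0.0]]
[0, [-34.5, -6.0, 14.9], [-0.0, -0.0, -0.0]]
[0, [-34.5, -5.9, 14.9], [-0.0, -0.0, -0.0]]
[0, [-16.7, -2.9, 7.2], [-0.0, -0.0, -0.0]]
[0, [-0.0, -0.0, -0.0], [-0.0, -0.0, -0.0]]
```

Request:
servo_tool(steps=[[0, [-40, 7, 0], [0.004, 0, -0.149]], [0, [-41, 2, 5], [0.004, 0, -0.149]], [0, [-41, -3, 14], [0.003, 0, -0.09]], [0, [-40, -7, 22], [0, 0, 0]], [0, [-40, -7, 25], [0, 0, 0]], [0, [-40, -7, 25], [0, 0, 0]], [0, [-40, -7, 25], [0, 0, 0]], [0, [-40, -7, 25], [0, 0, 0]], [0, [-40, -7, 20], [0, 0, 0]], [0, [-40, -7, 20], [0, 0, 0]]])

```text
time_s: 9.6
ee_pos: [554.7, -309.1, 117.8]
ee_rot: [-179.6, -0.1, 98.9]
force: [1.5, 0.4, 0.9]
gripper_width: 91.0
gripper_force: 0.0
```

```bash
python3 - <<'E'
from h import *
plan((556.8,-316,65),9.0,5)
E
```

```text
from [ 554.7 -309.1  117.8] dist 53.3 turn [-0.007 -0.002 -0.001]
[0, [-5.2, 1.0, 37.6], [-0.007, -0.002, -0.001]]
[0, [-2.0, 0.3, 15.2], [-0.0, 0.0, -0.0]]
[0, [-0.0, -0.0, -0.0], [-0.0, 0.0, -0.0]]
[0, [-0.0, -0.0, -0.0], [-0.0, 0.0, -0.0]]
[0, [-0.0, -0.0, -0.0], [-0.0, 0.0, -0.0]]
```

Request:
servo_tool(steps=[[0, [-2, 0, 25], [-0.004, 0, 0]], [0, [0, 0, 15], [0, 0, 0]], [0, [0, 0, 10], [0, 0, 0]], [0, [0, 0, 5], [0, 0, 0]], [0, [0, 0, 0], [0, 0, 0]], [0, [0, 0, 0], [0, 0, 0]], [0, [0, 0, 0], [0, 0, 0]], [0, [0, 0, 0], [0, 0, 0]], [0, [0, 0, 0], [0, 0, 0]], [0, [0, 0, 0], [0, 0, 0]]])

```text
time_s: 10.6
ee_pos: [555.0, -309.4, 63.9]
ee_rot: [-179.8, -0.1, 98.9]
force: [0.5, -0.1, 1.1]
gripper_width: 91.4
gripper_force: 0.0
```

```bash
python3 - <<'E'
from h import *
plan((556.8,-316,28),9.0,2)
E
```

```text
from [ 555.  -309.4   63.9] dist 36.6 turn [-0.003 -0.002 -0.001]
[0, [-6.9, 0.8, 35.9], [-0.003, -0.002, -0.001]]
[0, [0.0, 0.0, -0.0], [-0.0, 0.0, -0.0]]
```

Request:
servo_tool(steps=[[0, [-4, 0.5, 15], [-0.003, -0.002, 0]], [0, [-2.5, 0, 13], [0, 0, 0]], [0, [0, 0, 8], [0, 0, 0]], [60, [0, 0, 0], [0, 0, 0]], [120, [0, 0, 0], [0, 0, 0]], [170, [0, 0, 0], [0, 0, 0]], [170, [0, 0, 0], [0, 0, 0]], [170, [0, 0, 0], [0, 0, 0]], [170, [0, 0, 0], [0, 0, 0]], [170, [0, 0, 0], [0, 0, 0]]], squeeze=45)

```text
time_s: 11.6
ee_pos: [556.4, -315.7, 27.8]
ee_rot: [-180.0, 0.0, 98.9]
force: [-0.3, -0.8, 1.5]
gripper_width: 39.0
gripper_force: 45.0
```

Request:
servo_tool(steps=[[170, [0, 0, -6], [0, 0, 0]], [170, [0, 0, -12], [0, 0, 0]], [170, [0, 0, -18], [0, 0, 0]], [170, [0, 0, -12], [0, 0, 0]], [170, [0, 0, 0], [0, 0, 0]], [170, [0, 0, 0], [0, 0, 0]], [170, [0, 0, 0], [0, 0, 0]], [170, [0, 0, 0], [0, 0, 0]], [170, [0, 0, 0], [0, 0, 0]], [170, [0, 0, 0], [0, 0, 0]]])

```text
time_s: 12.6
ee_pos: [556.2, -315.6, 75.2]
ee_rot: [-179.9, -0.0, 98.9]
force: [0.8, 0.5, -3.2]
gripper_width: 39.4
gripper_force: 45.0
```

```bash
python3 - <<'E'
from h import *
F=np.array([566.5,98.5]);a=np.radians(76.7);t=F-215*np.array([np.cos(a),np.sin(a)])
plan((*t,68),-13.3,11,26)
f=cams.grab_frame("top");P=cloud(f)
m=(f["color"].astype(int).sum(2)>330)&(P[...,0]<620)&(P[...,0]>480)&(P[...,1]>-400)&(P[...,1]<-160)&(P[...,2]>35)&(P[...,2]<72)
q=P[m];q=q[:,:];print(len(q)); 
A=np.c_[q[:,:2]-[550,-272],np.ones(len(q))]; lo=q[:,2]<70
y=np.array([np.cos(np.radians(98.9)),np.sin(np.radians(98.9))]); s=(q[:,:2]-[556.4,-315.7])@y
for b in range(-60,150,20):
    k=(s>b)&(s<b+20)
    if k.sum()>3: print(b,k.sum(),np.median(q[k,2]).round(1))
E
```

```text
from [ 556.2 -315.6   75.2] dist 208.7 turn [-0.001 -0.     0.388]
[0, [26.0, -0.9, 0.9], [-0.0, -0.0, 0.149]]
[0, [25.6, -4.7, 0.9], [-0.001, -0.0, 0.149]]
[0, [24.6, -8.5, 0.9], [-0.0, -0.0, 0.09]]
[0, [23.7, -10.6, 0.9], [-0.0, -0.0, -0.0]]
[0, [23.7, -10.6, 0.9], [-0.0, -0.0, -0.0]]
[0, [23.7, -10.6, 0.9], [-0.0, -0.0, -0.0]]
[0, [23.7, -10.6, 0.9], [-0.0, -0.0, -0.0]]
[0, [23.7, -10.7, 0.9], [-0.0, -0.0, -0.0]]
[0, [0.6, -0.2, 0.0], [-0.0, -0.0, -0.0]]
[0, [0.0, -0.0, 0.0], [-0.0, -0.0, -0.0]]
[0, [0.0, -0.0, 0.0], [-0.0, -0.0, -0.0]]
197
60 34 60.2
80 77 60.2
100 33 59.9
120 53 59.8
```

Request:
servo_tool(steps=[[170, [26, -1, 1], [0, 0, 0.1]], [170, [25.5, -4.5, 1], [0, 0, 0.1]], [170, [25, -7.5, 1], [0, 0, 0.1]], [170, [24, -10, 1], [0, 0, 0.088]], [170, [24, -10.5, 1], [0, 0, 0]], [170, [24, -10.5, 1], [0, 0, 0]], [170, [24, -10.5, 1], [0, 0, 0]], [170, [22, -10, 1], [0, 0, 0]], [170, [0, 0, 0], [0, 0, 0]], [170, [0, 0, 0], [0, 0, 0]]])

```text
time_s: 13.65
ee_pos: [514.1, -113.2, 67.8]
ee_rot: [180.0, 0.0, 76.8]
force: [-0.3, 0.0, -2.6]
gripper_width: 39.7
gripper_force: 45.0
```

```bash
python3 - <<'E'
from h import *
F=np.array([566.5,98.5]);a=np.radians(76.7);t=F-215*np.array([np.cos(a),np.sin(a)])
plan((*t,45),-13.3,1,100)
f=cams.grab_frame("side");c=cv2.resize(f["color"][180:300,230:390],(800,600),interpolation=2); cv2.imwrite("pics/b.png",c[:,:,::-1])
f=cams.grab_frame("top");c=cv2.resize(f["color"][130:250,230:390],(800,600),interpolation=2); cv2.imwrite("pics/b2.png",c[:,:,::-1])
E
```

```text
from [ 514.1 -113.2   67.8] dist 23.1 turn [0.    0.001 0.001]
[0, [3.1, 2.3, 22.8], [0.0, 0.001, 0.001]]
```

View pics/b2.png

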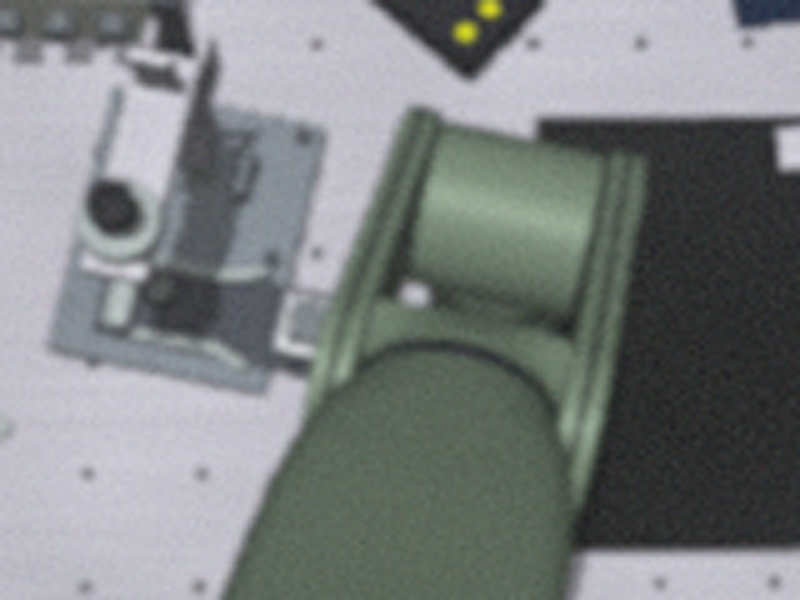

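```bash
python3 - <<'E'
from h import *
for n in("side","top"):
    f=cams.grab_frame(n);P=cloud(f).reshape(-1,3)
    a=np.radians(76.7);ex=np.array([np.sin(a),-np.cos(a)]);ey=np.array([np.cos(a),np.sin(a)])
    d=P[:,:2]-[566.5,98.5];X=d@ex;Y=d@ey;Z=P[:,2]
    for lo in range(80,420,20):
        k=(Z>lo)&(Z<lo+20)&(Y>-330)&(Y<-105)&(abs(X)<160)
        if k.sum()>5: print(n,lo,k.sum(),"X",np.percentile(X[k],[1,99]).round(),"Y rel tcp",(np.percentile(Y[k],[1,99])+218).round())
E
```

```text
side 80 61 X [-36.  27.] Y rel tcp [-14.  20.]
side 100 28 X [-43.  29.] Y rel tcp [-14.  18.]
side 120 130 X [-86.  75.] Y rel tcp [-35.  40.]
side 140 261 X [-91.  80.] Y rel tcp [-31.  40.]
side 160 525 X [-93.  85.] Y rel tcp [-37.  38.]
side 180 123 X [-54.  13.] Y rel tcp [-21.  28.]
side 200 78 X [-54.  10.] Y rel tcp [-33.  39.]
side 220 257 X [-54.  27.] Y rel tcp [-39.  39.]
side 240 86 X [-40.  22.] Y rel tcp [-9. 37.]
side 260 131 X [-40.  24.] Y rel tcp [-15.  37.]
side 280 122 X [-38.  20.] Y rel tcp [-15.  36.]
side 300 138 X [-38.  27.] Y rel tcp [-14.  39.]
side 320 61 X [-41.  -7.] Y rel tcp [-10.  42.]
side 340 79 X [-39.  25.] Y rel tcp [11. 60.]
side 360 152 X [-53.  36.] Y rel tcp [52. 61.]
side 380 201 X [-73.  37.] Y rel tcp [51. 61.]
side 400 327 X [-95.  29.] Y rel tcp [-44.  61.]
top 260 12 X [-24. -16.] Y rel tcp [-31.  34.]
top 280 9 X [-28. -22.] Y rel tcp [-27.  30.]
top 300 11 X [-33. -24.] Y rel tcp [-25.  26.]
top 320 12 X [-40. -33.] Y rel tcp [-20.  22.]
top 340 42 X [-39.   0.] Y rel tcp [-39.  33.]
top 360 20 X [-42.  22.] Y rel tcp [-40.  42.]
top 380 177 X [-47.  35.] Y rel tcp [-40.  42.]
top 400 926 X [-38.  32.] Y rel tcp [-55.  53.]
```

View pics/b.png

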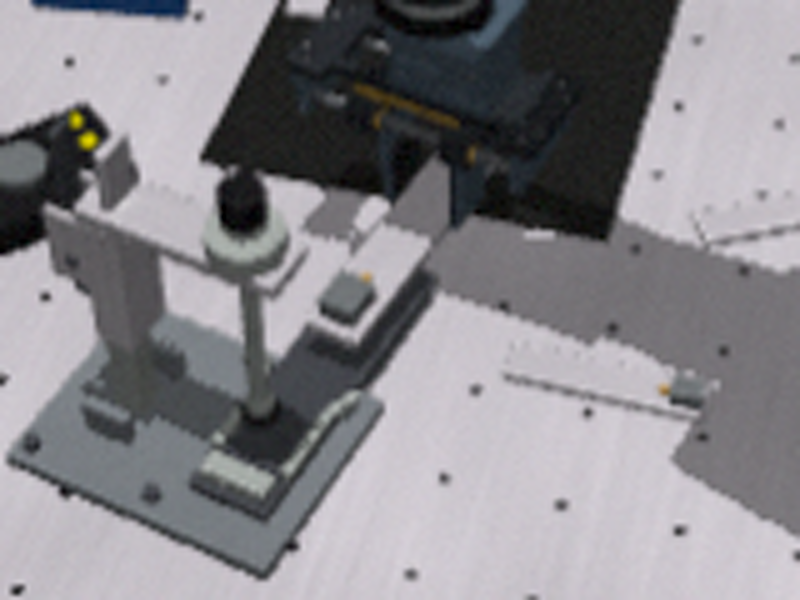

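Request:
servo_tool(steps=[[170, [1, 1, 7], [0, 0.001, 0.001]], [170, [1, 1.3, 7], [0, 0, 0]], [170, [0, 0, 4], [0, 0, 0]], [170, [0, 0, 2], [0, 0, 0]], [170, [0, 0, 1], [0, 0, 0]], [170, [0, 0, 0.5], [0, 0, 0]], [170, [0, 0, 0.5], [0, 0, 0]], [170, [0, 0, 0.5], [0, 0, 0]], [170, [0, 0, 0], [0, 0, 0]], [170, [0, 0, 0], [0, 0, 0]]])

```text
time_s: 14.85
ee_pos: [516.6, -112.0, 45.2]
ee_rot: [-180.0, -0.0, 76.6]
force: [-0.7, -0.5, -2.6]
gripper_width: 39.1
gripper_force: 45.0
```

```bash
python3 - <<'E'
from h import *
F=np.array([566.5,98.5]);a=np.radians(76.7);ex=np.array([np.sin(a),-np.cos(a)]);ey=np.array([np.cos(a),np.sin(a)])
print(state()["ee_pos"],(np.array(state()["ee_pos"][:2])-F)@np.c_[ex,ey])
f=cams.grab_frame("side");P=cloud(f).reshape(-1,3);g=f["color"].reshape(-1,3).astype(int).sum(1)
d=P[:,:2]-F;X=d@ex;Y=d@ey;Z=P[:,2]
for nm,k in(("bar",(Z>24)&(Z<36)&(g>380)&(abs(X)<45)&(Y<-78)&(Y>-185)),("hous",(Z>41)&(Z<52)&(abs(X)<40)&(Y<-60)&(Y>-130))):
    print(nm,k.sum(),"X",np.percentile(X[k],[2,50,98]).round(1),"Y",np.percentile(Y[k],[2,50,98]).round(1),"Z",np.median(Z[k]).round(1))
for lo in range(-180,-70,15):
    b=(abs(Z-19)<5)&(g<300)&(abs(X)<45)&(Y>lo)&(Y<lo+15);w=(Z>26)&(Z<34)&(abs(X)<45)&(Y>lo)&(Y<lo+15)
    print(lo,"bed",b.sum(),np.percentile(X[b],[2,98]).round(1) if b.sum() else 0,"bar",w.sum(),np.percentile(X[w],[2,98]).round(1) if w.sum() else 0)
E
```

```text
[ 516.57140406 -111.97950445   45.1952359 ] [-1.68700038e-01 -2.16320267e+02]
bar 191 X [-21.   -4.6  18.3] Y [-176.5 -142.5  -78.8] Z 30.3
hous 62 X [-15.1  -2.6  10.4] Y [-114.8  -98.6  -85.5] Z 46.7
-180 bed 14 [-25.4  29.8] bar 41 [-21.2  17.8]
-165 bed 12 [-27.6  18.7] bar 39 [-20.9  18.1]
-150 bed 12 [-28.2  25.6] bar 40 [-20.5  18.1]
-135 bed 11 [-27.8  24.8] bar 21 [-20.9  17.2]
-120 bed 16 [-28.9  26.3] bar 11 [-21.2 -13. ]
-105 bed 10 [-27.5 -19.1] bar 13 [-21.1  13. ]
-90 bed 33 [-26.7  26.2] bar 39 [-21.1  17.3]
-75 bed 60 [-27.1  25.5] bar 1 [-33.7 -33.7]
```

Request:
servo_tool(steps=[[170, [0, 0, 0.6], [0, 0, 0.001]], [170, [4, 0, 0], [0, 0, 0]], [170, [5, 0, 0], [0, 0, 0]], [170, [5, 0, 0], [0, 0, 0]], [170, [5, 0, 0], [0, 0, 0]], [170, [5, 0, 0], [0, 0, 0]], [170, [5, 0, 0], [0, 0, 0]], [170, [5, 0, 0], [0, 0, 0]], [170, [4, 0, 0], [0, 0, 0]], [170, [2, 0, 0], [0, 0, 0]]])

```text
time_s: 15.9
ee_pos: [526.1, -72.9, 44.8]
ee_rot: [180.0, -0.0, 76.6]
force: [-1.3, -3.8, 2.5]
gripper_width: 39.5
gripper_force: 45.0
```

Request:
servo_tool(steps=[[170, [4, 0, 0], [0, 0, 0]], [170, [5, 0, 0], [0, 0, 0]], [170, [5, 0, 0], [0, 0, 0]], [170, [5, 0, 0], [0, 0, 0]], [170, [5, 0, 0], [0, 0, 0]], [170, [5, 0, 0], [0, 0, 0]], [170, [5, 0, 0], [0, 0, 0]], [170, [5, 0, 0], [0, 0, 0]], [170, [4, 0, 0], [0, 0, 0]], [170, [2, 0, 0], [0, 0, 0]]])

```text
time_s: 16.9
ee_pos: [536.4, -28.9, 44.7]
ee_rot: [-180.0, -0.0, 76.6]
force: [-1.1, -5.3, 5.2]
gripper_width: 39.3
gripper_force: 45.0
```

```bash
cat > m.py <<'E'
from h import *
F=np.array([566.5,98.5]);a=np.radians(76.7);ex=np.array([np.sin(a),-np.cos(a)]);ey=np.array([np.cos(a),np.sin(a)])
s=state();print(np.round(s["ee_pos"],1),((np.array(s["ee_pos"][:2])-F)@np.c_[ex,ey]).round(1),"f press",(np.array(s["force"][:2])@np.c_[ex,ey]).round(1),round(s["force"][2],1))
f=cams.grab_frame("side");P=cloud(f).reshape(-1,3)
d=P[:,:2]-F;X=d@ex;Y=d@ey;Z=P[:,2]
k=(Z>41)&(Z<50)&(abs(X)<40)&(Y<40)&(Y>-60)
print(k.sum(),"X",np.percentile(X[k],[2,50,98]).round(1),"Y",np.percentile(Y[k],[2,50,98]).round(1))
c=cv2.resize(f["color"][200:300,240:373],(798,600),interpolation=2); cv2.imwrite("pics/m.png",c[:,:,::-1])
E
python3 m.py
```

```text
[536.4 -28.9  44.7] [ 1.000e-01 -1.309e+02] f press [ 0.2 -5.4] 5.2
33 X [-14.6  -8.7   7.3] Y [-31.1 -20.1   0.9]
```

Request:
servo_tool(steps=[[170, [1.5, 0, 0], [0, 0, 0]], [170, [1.5, 0, 0], [0, 0, 0]], [170, [1.5, 0, 0], [0, 0, 0]], [170, [1.5, 0, 0], [0, 0, 0]], [170, [1.5, 0, 0], [0, 0, 0]], [170, [1, 0, 0], [0, 0, 0]], [170, [1, 0, 0], [0, 0, 0]], [170, [1, 0, 0], [0, 0, 0]], [170, [0, 0, 0], [0, 0, 0]], [170, [0, 0, 0], [0, 0, 0]]])

```text
time_s: 17.95
ee_pos: [538.8, -18.9, 44.7]
ee_rot: [-180.0, -0.0, 76.6]
force: [-1.4, -4.3, 4.9]
gripper_width: 39.5
gripper_force: 45.0
```

```bash
python3 m.py
```

```text
[538.8 -18.9  44.7] [   0.  -120.6] f press [-0.4 -4.5] 4.9
36 X [-14.9  -8.2   9.8] Y [-19.1   3.7  10.6]
```

Request:
servo_tool(steps=[[170, [0.6, 0, 0], [0, 0, 0]], [170, [0.6, 0, 0], [0, 0, 0]], [170, [0.6, 0, 0], [0, 0, 0]], [170, [0.6, 0, 0], [0, 0, 0]], [170, [0.6, 0, 0], [0, 0, 0]], [170, [0, 0, 0], [0, 0, 0]], [170, [0, 0, 0], [0, 0, 0]], [170, [0, 0, 0], [0, 0, 0]], [170, [0, 0, 0], [0, 0, 0]], [170, [0, 0, 0], [0, 0, 0]]])

```text
time_s: 19.0
ee_pos: [539.4, -16.0, 44.7]
ee_rot: [-180.0, -0.0, 76.6]
force: [-0.9, -5.8, 5.8]
gripper_width: 39.5
gripper_force: 45.0
```

```bash
python3 m.py
```

```text
[539.4 -16.   44.7] [   0.  -117.7] f press [ 0.5 -5.9] 5.8
36 X [-13.8  -6.2  11.3] Y [-16.4   5.5  12.7]
```

Request:
servo_tool(steps=[[170, [0.5, 0, 0], [0, 0, 0]], [170, [0.5, 0, 0], [0, 0, 0]], [170, [0.5, 0, 0], [0, 0, 0]], [170, [0.5, 0, 0], [0, 0, 0]], [170, [0.5, 0, 0], [0, 0, 0]], [170, [0.5, 0, 0], [0, 0, 0]], [170, [0, 0, 0], [0, 0, 0]], [170, [0, 0, 0], [0, 0, 0]], [170, [0, 0, 0], [0, 0, 0]], [170, [0, 0, 0], [0, 0, 0]]])

```text
time_s: 20.05
ee_pos: [539.6, -15.3, 44.7]
ee_rot: [-180.0, 0.2, 76.7]
force: [-3.0, -14.0, 5.9]
gripper_width: 39.7
gripper_force: 45.0
```

```bash
python3 m.py
```

```text
[539.6 -15.3  44.7] [   0. -117.] f press [  0.3 -14.3] 5.9
42 X [-13.5  -5.2  11.4] Y [-12.8   6.9  14.4]
```

Request:
servo_tool(steps=[[170, [-1, 0, -0.3], [0, 0, 0]], [170, [-0.7, 0, -0.3], [0, 0, 0]], [170, [0, 0, 0], [0, 0, 0]], [130, [0, 0, 0], [0, 0, 0]], [80, [0, 0, 0], [0, 0, 0]], [40, [0, 0, 0], [0, 0, 0]], [40, [0, 0, 0], [0, 0, 0]], [40, [0, 0, -4], [0, 0, 0]], [40, [0, 0, -12], [0, 0, 0]], [40, [0, 0, -25], [0, 0, 0]]])

```text
time_s: 21.1
ee_pos: [538.6, -14.8, 85.9]
ee_rot: [-179.8, -0.0, 76.6]
force: [0.1, -0.4, 0.3]
gripper_width: 76.8
gripper_force: 0.0
```

Request:
servo_tool(steps=[[40, [-5, 0, -35], [0, 0, 0]], [40, [-5, 0, -40], [0, 0, 0]], [40, [-5, 0, -40], [0, 0, 0]], [40, [0, 0, -40], [0, 0, 0]], [40, [0, 0, -40], [0, 0, 0]], [40, [0, 0, -30], [0, 0, 0]], [40, [0, 0, 0], [0, 0, 0]], [40, [0, 0, 0], [0, 0, 0]], [40, [0, 0, 0], [0, 0, 0]], [40, [0, 0, 0], [0, 0, 0]]])

```text
time_s: 22.1
ee_pos: [535.6, -29.6, 309.7]
ee_rot: [-179.8, -0.0, 76.6]
force: [-0.2, -1.2, 0.1]
gripper_width: 77.4
gripper_force: 0.0
```

```bash
cat > m2.py <<'E'
from m import *
for n in("side","top"):
    f=cams.grab_frame(n);P=cloud(f).reshape(-1,3);g=f["color"].reshape(-1,3).astype(int).sum(1)
    d=P[:,:2]-F;X=d@ex;Y=d@ey;Z=P[:,2]
    k=(Z>41)&(Z<50)&(abs(X)<30)&(Y<40)&(Y>-60)
    if k.sum(): print(n,"hous",k.sum(),"X",np.percentile(X[k],[2,50,98]).round(1),"Y",np.percentile(Y[k],[2,50,98]).round(1))
    for lo in(150,190,205,215,225,235,242):
        k=(Z>lo)&(Z<lo+10)&(X>60)&(X<150)&(abs(Y)<40)
        if k.sum()>3: print(n,"blades",lo,k.sum(),"X",np.percentile(X[k],[2,25,50,75,98]).round(1),"Y",np.percentile(Y[k],[2,50,98]).round(1))
    k=(Z>190)&(Z<260)&(abs(X)<40)&(abs(Y)<40)&(g<180)
    if k.sum()>3: print(n,"knob",k.sum(),np.percentile(X[k],[2,50,98]).round(1),np.percentile(Y[k],[2,50,98]).round(1),np.percentile(Z[k],[2,98]).round(1))
E
python3 m2.py
```

```text
[535.6 -29.6 309.7] [  -0.6 -131.8] f press [ 0.1 -1.2] 0.1
39 X [-13.3  -6.8  11.7] Y [-14.6   7.4  13.9]
side hous 39 X [-13.8  -6.9  10.7] Y [-15.    7.3  14.9]
side blades 150 43 X [ 74.3  77.2  88.7 105.6 125.5] Y [-6.1 17.6 22.3]
side blades 190 76 X [ 61.6  74.7  86.1 103.3 122.3] Y [-17.9  11.3  20. ]
side blades 205 31 X [ 80.   82.   84.3 119.  121. ] Y [-10.7   2.3  12.8]
side blades 215 32 X [ 80.7  82.   83.9 118.1 122.8] Y [-10.1   4.7  14.2]
side blades 225 34 X [ 81.2  82.7  89.3 118.6 121.5] Y [-10.    3.6  13.8]
side blades 235 41 X [ 81.3  82.8  87.9 118.9 123.4] Y [-12.1  -0.9  13.6]
side blades 242 36 X [ 81.7  84.1  86.9 118.1 123. ] Y [-12.    1.5  14.4]
side knob 96 [-14.3  -4.6   6.9] [-12.4   4.1  12.7] [220.8 252.5]
top hous 7 X [ 6.9  9.8 12.2] Y [-14.7 -11.4  -3.9]
top blades 150 15 X [ 77.2  82.3  95.7 108.4 116.7] Y [-18.8 -16.3 -11.2]
top blades 190 18 X [ 65.2  74.1  84.8  95.2 101.9] Y [-19.3 -17.5  -9.2]
```

Request:
servo_tool(steps=[[40, [25, 20, 0], [0.003, 0, -0.001]], [40, [25, 20, 0], [0, 0, 0]], [40, [25, 20, 0], [0, 0, 0]], [40, [25, 20, 0], [0, 0, 0]], [40, [20, 14, 0], [0, 0, 0]], [40, [12.5, 9.5, 0], [0, 0, 0]], [40, [0, 0, 0], [0, 0, 0]], [40, [0, 0, 0], [0, 0, 0]], [40, [0, 0, 0], [0, 0, 0]], [40, [0, 0, 0], [0, 0, 0]]])

```text
time_s: 23.25
ee_pos: [667.0, 74.5, 311.4]
ee_rot: [-179.8, -0.0, 76.6]
force: [-0.6, 1.1, 0.4]
gripper_width: 76.7
gripper_force: 0.0
```

```bash
python3 m.py
```

```text
[667.   74.5 311.4] [103.3  -0.2] f press [-0.8  1. ] 0.4
39 X [-13.7  -7.1  11.2] Y [-13.4   6.1  13.2]
```

Request:
servo_tool(steps=[[40, [0, 0, 20], [0, 0, 0]], [40, [1, 0, 20], [0, 0, 0]], [40, [0, 0, 20], [0, 0, 0]], [40, [0, 0, 12], [0, 0, 0]], [40, [0, 0, 6], [0, 0, 0]], [60, [0, 0, 0], [0, 0, 0]], [90, [0, 0, 0], [0, 0, 0]], [121, [0, 0, 0], [0, 0, 0]], [121, [0, 0, 0], [0, 0, 0]], [121, [0, 0, 0], [0, 0, 0]]], squeeze=12)

```text
time_s: 24.3
ee_pos: [667.8, 76.3, 233.5]
ee_rot: [-179.9, -0.1, 76.6]
force: [-0.7, 0.7, -0.6]
gripper_width: 48.6
gripper_force: 0.0
```

```bash
python3 m.py
```

```text
[667.8  76.3 233.5] [103.7   1.8] f press [-0.9  0.5] -0.6
43 X [-14.1  -5.7  12.7] Y [-15.7   7.3  15.3]
```

View pics/m.png

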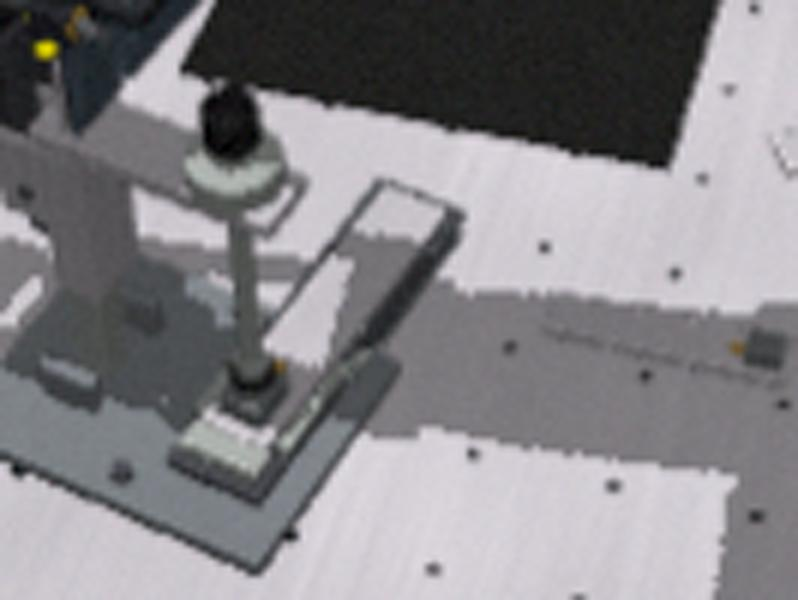

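Request:
servo_tool(steps=[[121, [0, 1, 0], [0, 0, 0]], [121, [0, 1, 0], [0, 0, 0]], [121, [0, 0.5, 0], [0, 0, 0]], [121, [0, 0.5, 0], [0, 0, 0]], [121, [0, 0.5, 0], [0, 0, 0]], [121, [0, 0.5, 0], [0, 0, 0]], [121, [0, 0, 0], [0, 0, 0]], [121, [0, 0, 0], [0, 0, 0]], [121, [0, 0, 0], [0, 0, 0]], [121, [0, 0, 0], [0, 0, 0]]])

```text
time_s: 25.35
ee_pos: [670.8, 75.6, 232.8]
ee_rot: [-179.7, -0.0, 76.6]
force: [-4.5, 0.6, 1.1]
gripper_width: 47.9
gripper_force: 2.5
```

```bash
python3 m.py
```

```text
[670.8  75.6 232.8] [106.8   1.7] f press [-4.5 -0.5] 1.1
40 X [-14.1  -6.3  12.6] Y [-15.5   6.9  14.1]
```

Request:
servo_tool(steps=[[121, [0, 1, 0], [0, 0, 0]], [121, [0, 1, 0], [0, 0, 0]], [124, [0, -0.5, 0], [0, 0, 0]], [127, [0, -0.5, 0], [0, 0, 0]], [130, [0, -0.5, 0], [0, 0, 0]], [133, [0, -0.5, 0], [0, 0, 0]], [136, [0, -0.5, 0], [0, 0, 0]], [136, [0, 0, 0], [0, 0, 0]], [136, [0, 0, 0], [0, 0, 0]], [136, [0, 0, 0], [0, 0, 0]]], squeeze=25)

```text
time_s: 26.4
ee_pos: [668.3, 76.2, 232.6]
ee_rot: [-179.4, -0.0, 76.7]
force: [-10.4, 1.8, 2.1]
gripper_width: 42.7
gripper_force: 5.2
```

```bash
python3 m.py
```

```text
[668.3  76.2 232.6] [104.2   1.7] f press [-10.5  -0.6] 2.1
44 X [-14.5  -6.7  12.6] Y [-13.    7.   12.7]
```

Request:
servo_tool(steps=[[141, [0, -0.8, 0], [0, 0, 0]], [146, [0, -0.8, 0], [0, 0, 0]], [151, [0, -0.8, 0], [0, 0, 0]], [156, [0, -0.8, 0], [0, 0, 0]], [161, [0, -0.8, 0], [0, 0, 0]], [166, [0, -0.8, 0], [0, 0, 0]], [171, [0, -0.8, 0], [0, 0, 0]], [178, [0, 0, 0], [0, 0, 0]], [185, [0, 0, 0], [0, 0, 0]], [185, [0, 0, 0], [0, 0, 0]]])

```text
time_s: 27.45
ee_pos: [663.6, 77.3, 230.8]
ee_rot: [-179.5, 0.0, 76.7]
force: [-7.5, 2.0, -4.4]
gripper_width: 32.7
gripper_force: 25.3
```

```bash
cat >> m.py <<'E'
k=(Z>235)&(Z<270)&(abs(X)<40)&(abs(Y)<40);print("knob top",np.percentile(Z[k],[50,90,98]).round(1))
E
python3 m.py
```

```text
[663.6  77.3 230.8] [99.3  1.7] f press [-7.7  0.2] -4.4
39 X [-14.2  -7.5  13.1] Y [-15.    7.5  14.1]
knob top [247.2 250.3 251.6]
```

Request:
servo_tool(steps=[[190, [0, 0, 0.7], [0, 0, 0]], [190, [0, 0, 0.7], [0, 0, 0]], [190, [0, 0, 0.7], [0, 0, 0]], [190, [0, 0, 0.7], [0, 0, 0]], [190, [0, 0, 0.7], [0, 0, 0]], [190, [0, 0, 0.7], [0, 0, 0]], [190, [0, 0, 0.7], [0, 0, 0]], [190, [0, 0, 0], [0, 0, 0]], [190, [0, 0, 0], [0, 0, 0]], [190, [0, 0, 0], [0, 0, 0]]])

```text
time_s: 28.5
ee_pos: [663.6, 77.3, 226.0]
ee_rot: [-179.5, 0.0, 76.7]
force: [-7.8, 1.9, -3.6]
gripper_width: 32.3
gripper_force: 25.3
```

```bash
python3 m.py
```

```text
[663.6  77.3 226. ] [99.4  1.7] f press [-8.   0.1] -3.6
37 X [-13.4  -8.1  12.1] Y [-13.9   7.7  14. ]
knob top [242.7 245.3 246.4]
```

Request:
servo_tool(steps=[[190, [0, 0, 0.3], [0, 0, 0]], [190, [0, 0, 0.3], [0, 0, 0]], [190, [0, 0, 0.3], [0, 0, 0]], [190, [0, 0, 0.3], [0, 0, 0]], [190, [0, 0, 0.3], [0, 0, 0]], [190, [0, 0, 0.3], [0, 0, 0]], [190, [0, 0, 0], [0, 0, 0]], [190, [0, 0, 0], [0, 0, 0]], [190, [0, 0, 0], [0, 0, 0]], [190, [0, 0, 0], [0, 0, 0]]])

```text
time_s: 29.55
ee_pos: [663.6, 77.3, 225.1]
ee_rot: [-179.5, 0.0, 76.7]
force: [-8.6, 1.8, -1.1]
gripper_width: 32.8
gripper_force: 25.3
```

Request:
servo_tool(steps=[[190, [0, 0, 0.4], [0, 0, 0]], [190, [0, 0, 0.4], [0, 0, 0]], [190, [0, 0, 0], [0, 0, 0]], [190, [0, 0, 0], [0, 0, 0]], [190, [0, 0, 0], [0, 0, 0]], [190, [0, 0, 0], [0, 0, 0]], [190, [0, 0, 0], [0, 0, 0]], [190, [0, 0, 0], [0, 0, 0]], [190, [0, 0, 0], [0, 0, 0]], [190, [0, 0, 0], [0, 0, 0]]])

```text
time_s: 30.55
ee_pos: [663.6, 77.3, 225.1]
ee_rot: [-179.5, 0.0, 76.7]
force: [-8.6, 2.3, 1.0]
gripper_width: 33.1
gripper_force: 25.2
```

```bash
python3 m.py
```

```text
[663.6  77.3 225.1] [99.4  1.7] f press [-8.9  0.3] 1.0
33 X [-13.9  -7.   12.9] Y [-17.4   7.5  13.2]
knob top [242.3 244.9 247. ]
```

Request:
servo_tool(steps=[[170, [0, 0, 0], [0, 0, 0]], [150, [0, 1, 0], [0, 0, 0]], [120, [0, 1, 0], [0, 0, 0]], [80, [0, 1, 0], [0, 0, 0]], [40, [0, 0, 0], [0, 0, 0]], [40, [0, 0, 0], [0, 0, 0]], [40, [0, 0, 0], [0, 0, 0]], [40, [0, 0, -10], [0, 0, 0]], [40, [0, 0, -30], [0, 0, 0]], [40, [0, 0, -40], [0, 0, 0]]])

```text
time_s: 31.6
ee_pos: [668.0, 75.9, 305.1]
ee_rot: [-179.6, 0.0, 76.6]
force: [1.0, 0.5, 0.3]
gripper_width: 76.9
gripper_force: 0.0
```

Request:
servo_tool(steps=[[40, [0, 0, -20], [0, 0, 0]], [40, [0, 0, 0], [0, 0, 0]], [40, [0, 0, 0], [0, 0, 0]], [40, [0, 0, 0], [0, 0, 0]], [40, [0, 0, 0], [0, 0, 0]], [40, [0, 0, 0], [0, 0, 0]], [40, [0, 0, 0], [0, 0, 0]], [40, [0, 0, 0], [0, 0, 0]], [40, [0, 0, 0], [0, 0, 0]], [40, [0, 0, 0], [0, 0, 0]]])

```text
time_s: 32.6
ee_pos: [668.8, 76.0, 325.5]
ee_rot: [-179.8, -0.0, 76.6]
force: [-0.7, 0.4, -0.6]
gripper_width: 77.1
gripper_force: 0.0
```

```bash
python3 m2.py
```

```text
[668.8  76.  325.5] [104.8   1.7] f press [-0.7  0.2] -0.6
39 X [-14.   -6.9  11.1] Y [-14.    7.1  14.3]
knob top [242.2 245.1 247.2]
side hous 30 X [-13.6  -7.5  11.6] Y [-16.3   8.4  13.8]
side blades 150 41 X [ 75.1  78.3  94.8 110.1 125.1] Y [-0.1 18.5 24.4]
side blades 190 132 X [ 60.8  70.4  80.   94.9 119.1] Y [-17.6   5.6  19.3]
side blades 205 32 X [ 79.9  82.3  84.4 116.9 121.2] Y [-10.7   3.1  12.6]
side blades 215 30 X [ 81.2  82.7  86.4 117.4 120. ] Y [-10.4   2.4  12.5]
side blades 225 35 X [ 80.7  82.5  88.1 117.3 120.5] Y [-10.1   1.9  13.2]
side blades 235 28 X [ 81.3  84.4  86.8 116.5 121.1] Y [-11.1   1.6  12.3]
side knob 93 [-14.9  -4.3   9.7] [-8.1  5.2 12.7] [210.5 246. ]
top blades 150 9 X [ 76.7  81.3  99.  108.7 116.8] Y [-18.3 -16.  -11.7]
top blades 190 44 X [ 62.5  76.3  82.2  90.  103.6] Y [-19.4 -14.3  -4.2]
top blades 205 5 X [82.6 83.2 84.2 84.9 86.9] Y [-14.1  -9.3  -2. ]
top blades 215 5 X [82.9 82.9 83.1 84.1 84.7] Y [-12.7  -9.1  -4. ]
```

View pics/m.png

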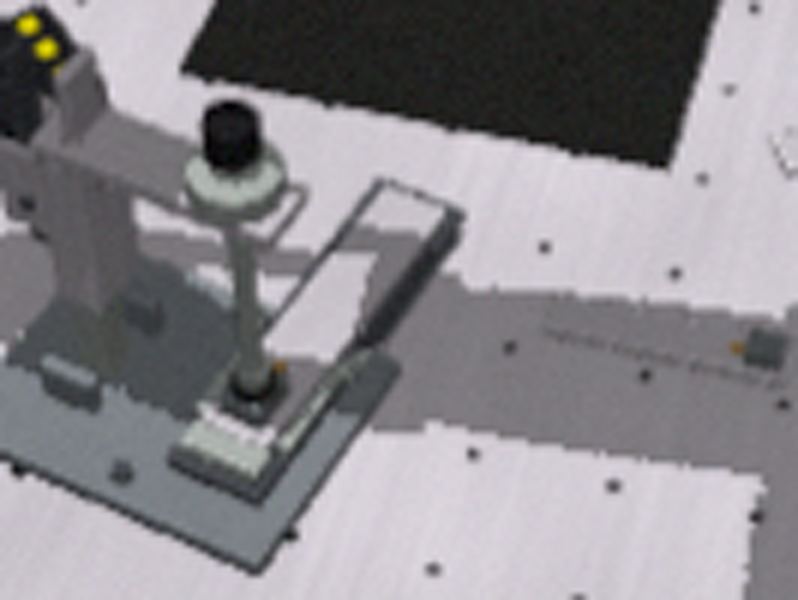

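```bash
python3 -c "
from workcell import ticket
print(ticket.job_done())"
```

```text
the job is handed in; nothing more can be done
None
```

The job is handed in, with no verdict shown: the foot was raised to the 34 mm tooth, the coupon slid home against the end stop, and the foot lowered gently onto the housing and let go. That took about 33 s of the 72 s, and I touched none of the bystanders.

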